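# Blow off the bench vise with the yellow air knob

### The arm

A 6-joint arm with a two-finger parallel gripper is mounted at the origin on the work surface. World frame = base frame: x ahead of the robot, y to its left, z up, the work surface at z = 0. Lengths are in m, angles in rad, forces in N, time in s.
With the tool pointing down it reaches from about 0.25 to 0.775 m from the base axis. Payload 8.9 kg.
Tool frame: the origin (TCP) lies midway between the tips of the shut fingers; the grasp point (between the pads) lies 19 mm behind it; z points along the fingers, y is the line along which they close (so a half turn about z gives the same grasp; the last joint's range is limited). The gripper opens to 85 mm and grips with 20 to 120 N. Pads are 22 mm wide; open, the fingers measure 114 mm over their backs; the gripper's body (76 mm by 85 mm) begins 54 mm behind the grasp point. The pads swing forward as they close: fully open they stand 13 mm farther back than shut.
Start: joints at [-1.386, 0.291, -0.153, 1.127, 0, 1.431], TCP at [0.167, -0.498, 0.231] pointing down, gripper open.
Joint ranges: [-2.52, 2.52], [-0.91, 1.74], [-1.3, 1.37], [-1.96, 2.02], [-1.52, 1.47], [-3.14, 3.14]. Speed limits (rad/s): [2.22, 2.22, 2.79, 3.14, 3.14, 3.14].

### API

Orientations are given as a unit quaternion [w, x, y, z].
In Python, from rig import r gives the robot as it stands. The module is installed in compiled form; this text tells all that it offers.
- The arm moves only by the shell command python3 -m jog 'ROWS'. ROWS is JSON, a list of rows, each an object of numbers: "gripper": the opening, from 0 (shut) to 1 (fully open); "dx", "dy", "dz": the shift along the tool's x, y, z in m; "yaw": the turn about the tool's z in rad. A call has 1 to 10 rows; each row is the pose to reach, as a shift and turn from the pose commanded when the call began, along the tool's axes at that moment; what a row does not reach only later rows make up. A row lasts 1/10 s, in which the tool goes at most 50 mm and 8.59 degrees, less where a joint would pass 70% of its speed; a pose out of reach is approached as far as the arm can. A call with a gripper value outside its range is refused whole. The fingers move at their own pace and stop on an object; the grip force is fixed at half the most. Time passes only in rows, so rows that repeat a pose let the fingers close. It gives the time, the measured TCP pose, the force, the opening and the grip force at its end, in the units of the state.
- r.state(): the state, without advancing time (a new reading comes with each control period).
- r.camera(name): name is "scene" or "top"; returns a dict with "image" (480x640x3 uint8, red, green, blue), "vertical_fov" (degrees; the focal length in pixels is half the picture's height over the tangent of half this angle, whatever the lens; pixels are square), "cx", "cy" (the principal point, pixels), "cam_to_world" (4x4, takes a point from camera to world coordinates). Camera axes: x right, y down, z forward; pixel columns grow to the right and rows downward; lengths in m; the calibration is good to about 2 mm. A picture is of the moment at which its call begins. There is no depth.
- r.finish_job(): hands the job in; it is judged then, once.
The state is a dict: "time": time; "joint_pos": joint angles; "joint_vel": joint speeds; "tau": joint torques, N m; "tcp_pos": TCP position; "ee_rot": TCP orientation; "ft_force": force on the tool from outside, world axes, zero at the start; "torque": the same for the moment, N m; "width": finger opening in m; "finger_force": force on a finger pad.
Only numpy, scipy, OpenCV 4.12 (cv2) and the standard library are available. Lean on these libraries where they do the work, as an engineer would, in place of code of your own. Each camera call takes 0.05 s, during which the arm holds its last target. There are 200 camera calls.

### The job

Blow the filings off the bench vise: on the grey air panel, pull the yellow push-pull knob straight up until it snaps to its on position, leave it on for at least a second, then push it fully home again and let go. Leave the red knob in and the blue knob out, as they are.

Things in the scene. Friction and masses are not known exactly. Their poses are not given: they have to be found in the camera images.
- yellow_grip (a point): centre of the yellow knob's round head (36 mm across, 30 mm tall, on a 12 mm vertical stem); rises with it. Knob in: 35 mm above the flat top of the grey panel, the head's underside 20 mm above. x axis to the panel's back, z up, y along the row of three knobs (yellow, red, blue in any order, 85 mm between centres). The panel is clear in front of and behind the knobs.
- yellow (a joint): lift of the yellow knob in m, straight up: 0 = in (off, its start), 0.018 = out (on), with a stop at each end. Snap action: about 5 to 7 N pulls it up or pushes it down; past half-way (0.009) it snaps to the far end by itself and stays there.
- red (a joint): lift of the red knob, same make and size, in the row: starts in at 0; leave it there. The panel box is 140 mm deep, 320 mm wide, its top 70 mm above the bench, fixed, turned up to 25 degrees about the vertical. Each stem has a steel collar, 30 mm across and 8 mm high, on the panel.
- blue (a joint): lift of the blue knob, same make and size, in the row: starts out at 0.018, its head 18 mm higher than those that are in; leave it there

How it is judged:
On the way:
1. the yellow knob is out at on for at least a second (value of joint yellow above 0.013 m), for 1 s.
At the end, for the whole second after the job is handed in: the yellow knob is fully in (within 3 mm of its stop) and at rest, the red knob is still in and the blue knob still out (each within 4 mm) (value of joint yellow below 0.003 m and velocity of joint yellow between -0.01 and 0.01 m/s and value of joint red below 0.004 m and value of joint blue above 0.014 m); the robot touches nothing.
It fails at once if the red knob is pulled out (value of joint red above 0.008 m).
It fails at once if the blue knob is pushed in (value of joint blue below 0.01 m).
It also fails if it takes over 32 s, if anything falls off the work surface, if the arm or the gripper's body presses on something with over 40 N, if the wrist force passes 120 N, or if a joint passes its speed limit or range.

## Working session

There is one attempt and no reset: what is moved stays moved. The work goes in short steps, Python scripts to look and compute and a shell command to move; the robot and the scene stay as the last step left them, time stands still between calls to the robot, and variables do not carry over. Pictures are saved under pics/ and viewed, at most 10 in all, crops included, and the job is handed in when it is done.

```bash
mkdir -p pics
python3 - <<'E'
from rig import r
import cv2,numpy as np,json
for n in("top","scene"):
    c=r.camera(n);cv2.imwrite(f"pics/{n}0.png",c["image"][:,:,::-1])
    np.savez(n+".npz",**c);print(n,c["vertical_fov"],c["cx"],c["cy"],np.round(c["cam_to_world"],3).tolist())
s=r.state();print({k:np.round(s[k],3).tolist() for k in("time","tcp_pos","ee_rot","ft_force","width")})
E
```

```text
top 55.62284777367943 314.0300726120623 239.19513358773474 [[-0.022, -0.997, 0.075, 0.527], [-0.999, 0.024, 0.026, 0.024], [-0.028, -0.075, -0.997, 0.761], [0.0, 0.0, 0.0, 1.0]]
scene 49.605739118051574 318.2734606653411 232.14667561830862 [[0.269, 0.655, -0.706, 1.015], [0.963, -0.195, 0.185, -0.078], [-0.017, -0.73, -0.684, 0.561], [0.0, 0.0, 0.0, 1.0]]
{'time': 0.1, 'tcp_pos': [0.167, -0.497, 0.231], 'ee_rot': [-0.001, 0.987, 0.161, -0.0], 'ft_force': [-1.173, 0.639, 0.118], 'width': 0.085}
```

View pics/top0.png

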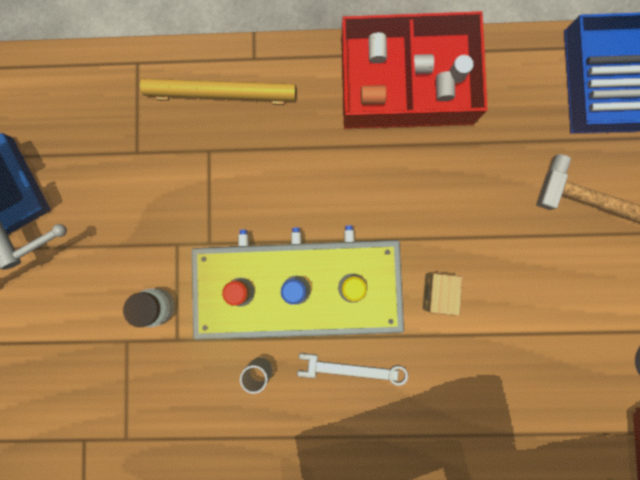

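View pics/scene0.png

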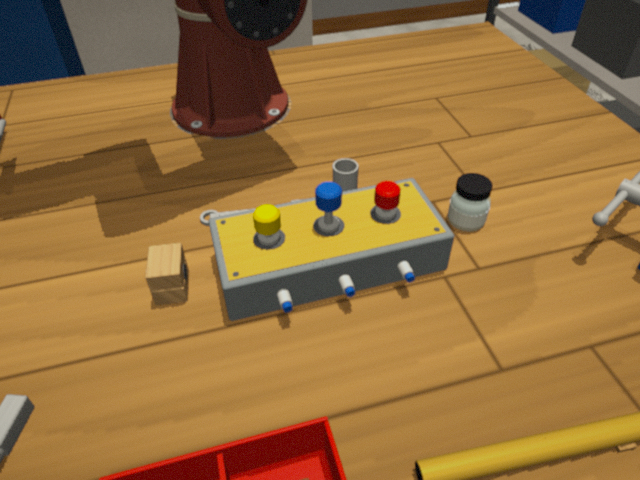

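The top view shows the panel with yellow at (354,289), blue at (294,291) and red at (236,293). The plate corners are near (193,248), (400,242), (402,332) and (195,338). The scene view shows the yellow head at (267,221) and confirms that only blue is raised.

```bash
cat > m.py <<'E'
import cv2,numpy as np
from scipy.spatial.transform import Rotation as R
def load(n): return np.load(n+".npz")
def ray(c,u,v):
    f=240/np.tan(np.radians(float(c["vertical_fov"]))/2);T=c["cam_to_world"]
    return T[:3,3],T[:3,:3]@np.array([(u-c["cx"])/f,(v-c["cy"])/f,1])
def atz(c,p,z):
    o,d=ray(c,*p);return o+d*(z-o[2])/d[2]
def tri(a,pa,b,pb):
    (o,d),(q,e)=ray(a,*pa),ray(b,*pb)
    s=np.linalg.lstsq(np.c_[d,-e],q-o,rcond=None)[0]
    P,Q=o+s[0]*d,q+s[1]*e;return (P+Q)/2,np.linalg.norm(P-Q)
def blob(c,col,box):
    x0,y0,x1,y1=box;h=cv2.cvtColor(c["image"],cv2.COLOR_RGB2HSV)[y0:y1,x0:x1].astype(int)
    m=((h[...,1]>150)&(abs(h[...,0]-col)<8)).astype(np.uint8)
    n,l,s,ce=cv2.connectedComponentsWithStats(m);i=1+np.argmax(s[1:,4])
    return ce[i]+[x0,y0],s[i,2:]
E
python3 - <<'E'
from m import *
t,s=load("top"),load("scene")
h=lambda c,u,v:cv2.cvtColor(c["image"],cv2.COLOR_RGB2HSV)[v,u]
print(h(t,354,287),h(t,375,287),h(s,267,215),h(s,245,250))
for n,bt,bs,hue in(("red",(215,275,255,310),(370,175,405,215),0),("blue",(275,275,315,310),(310,175,345,212),110)):
    a,sa=blob(t,hue,bt);b,sb=blob(s,hue,bs);print(n,a,sa,b,sb,tri(t,a,s,b),atz(t,a,.105 if n=="red" else .123))
print("yel",tri(t,(354,289),s,(267,221)),atz(t,(354,289),.105))
P=[atz(t,p,.07) for p in((193,248),(400,242),(402,332),(195,338))];print(np.round(P,3),np.linalg.norm(P[0]-P[1]),np.linalg.norm(P[1]-P[2]))
a=cv2.resize(t["image"][265:315,325:385],None,fx=6,fy=6);b=cv2.resize(s["image"][195:255,237:297],None,fx=6,fy=6)
cv2.imwrite("pics/c.png",np.hstack([cv2.copyMakeBorder(a,0,60,0,0,cv2.BORDER_CONSTANT),b])[:,:,::-1])
E
```

```text
[ 32 188 216] [ 31 151 213] [ 30 255 212] [ 24 180 214]
red [234.75       292.69230769] [ 22  24 416] [386.68692449 194.29097606] [ 25  29 543] (array([0.50163329, 0.15568523, 0.10840564]), np.float64(0.0012187789353129044)) [0.5016634  0.15697595 0.105     ]
blue [294. 284.] [1 1 1] [328.21963394 195.99500832] [ 26  29 601] (array([0.51284673, 0.06853718, 0.13454778]), np.float64(0.0012057458361403087)) [0.5127306 0.069963  0.123    ]
yel (array([ 0.5034707 , -0.01416831,  0.10409887]), np.float64(0.0009493079807153835)) [ 0.50341576 -0.01458332  0.105     ]
[[ 0.57   0.228  0.07 ]
 [ 0.572 -0.088  0.07 ]
 [ 0.437 -0.086  0.07 ]
 [ 0.434  0.225  0.07 ]] 0.31596681638795293 0.13464757444239636
```

View pics/c.png

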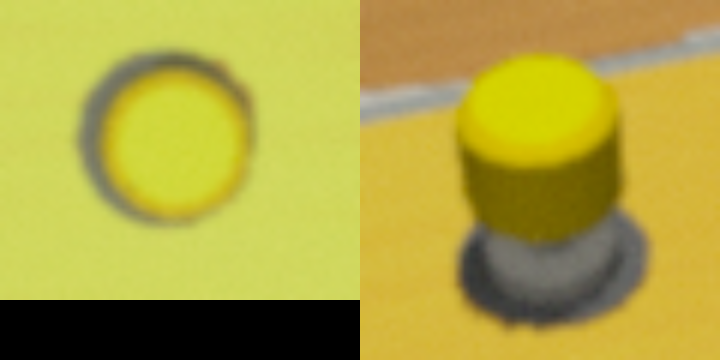

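The top disc is at (354.2,288.8) in the top view and (266.7,213.7) in the scene view.

```bash
cat >> m.py <<'E'
def plan(s,tgt):
    M=R.from_quat(s["ee_rot"],scalar_first=True).as_matrix();d=M.T@(np.array(tgt)-s["tcp_pos"])
    y=M.T@[np.cos(np.radians(.4)),np.sin(np.radians(.4)),0]
    print("shift",d.round(4),"yaw",np.arctan2(-y[0],y[1]).round(4),"tilt",M[:,2].round(3))
E
python3 - <<'E'
from m import *
from rig import r
t,s=load("top"),load("scene")
print(atz(t,(354.2,288.8),.12),tri(t,(354.2,288.8),s,(266.7,213.7)),atz(s,(267,219.5),.105))
plan(r.state(),(.5035,-.0145,.18))
E
```

```text
[ 0.50421972 -0.01399438  0.12      ] (array([ 0.50422387, -0.01363203,  0.11737658]), np.float64(0.0010489163756283852)) [ 0.50168    -0.01324216  0.105     ]
shift [ 0.4726 -0.3506  0.0513] yaw -1.254 tilt [-0.     0.001 -1.   ]
```

```bash
A='{"gripper":1,"dx":0.4728,"dy":-0.351,"dz":0.02,"yaw":-1.254}'
python3 -m jog '[{"gripper":1,"dx":0.4728,"dy":-0.351,"dz":0.02,"yaw":-1.254},{"gripper":1,"dx":0.4728,"dy":-0.351,"dz":0.02,"yaw":-1.254},{"gripper":1,"dx":0.4728,"dy":-0.351,"dz":0.02,"yaw":-1.254},{"gripper":1,"dx":0.4728,"dy":-0.351,"dz":0.02,"yaw":-1.254},{"gripper":1,"dx":0.4728,"dy":-0.351,"dz":0.02,"yaw":-1.254},{"gripper":1,"dx":0.4728,"dy":-0.351,"dz":0.02,"yaw":-1.254},{"gripper":1,"dx":0.4728,"dy":-0.351,"dz":0.02,"yaw":-1.254},{"gripper":1,"dx":0.4728,"dy":-0.351,"dz":0.02,"yaw":-1.254},{"gripper":1,"dx":0.4728,"dy":-0.351,"dz":0.02,"yaw":-1.254},{"gripper":1,"dx":0.4728,"dy":-0.351,"dz":0.02,"yaw":-1.254}]'
python3 -c "
from m import *
from rig import r
plan(r.state(),(.504,-.014,.16))"
```

```text
time: 1.1
tcp_pos: [0.4534, -0.0856, 0.2142]
ee_rot: [0.0, 0.704, 0.71, -0.0]
ft_force: [1.5, -1.7, -0.2]
width: 0.0853
finger_force: 0.0
shift [0.0712 0.0513 0.0542] yaw 0.0021 tilt [ 0. -0. -1.]
```

```bash
python3 -m jog '[{"gripper":1,"dx":0.071,"dy":0.051,"dz":0.034},{"gripper":1,"dx":0.071,"dy":0.051,"dz":0.034},{"gripper":1,"dx":0.071,"dy":0.051,"dz":0.034},{"gripper":1,"dx":0.071,"dy":0.051,"dz":0.034},{"gripper":1,"dx":0.071,"dy":0.051,"dz":0.034},{"gripper":1,"dx":0.071,"dy":0.051,"dz":0.034}]'
python3 -c "
from m import *
from rig import r
plan(r.state(),(.504,-.014,.083))
for n in ('top','scene'): cv2.imwrite(f'pics/{n}1.png',r.camera(n)['image'][:,:,::-1])"
```

```text
shift [0.0712 0.0513 0.1312] yaw 0.0021 tilt [ 0. -0. -1.]invalid input at $[0]: expected keys gripper, dx, dy, dz, yaw
```

View pics/scene1.png

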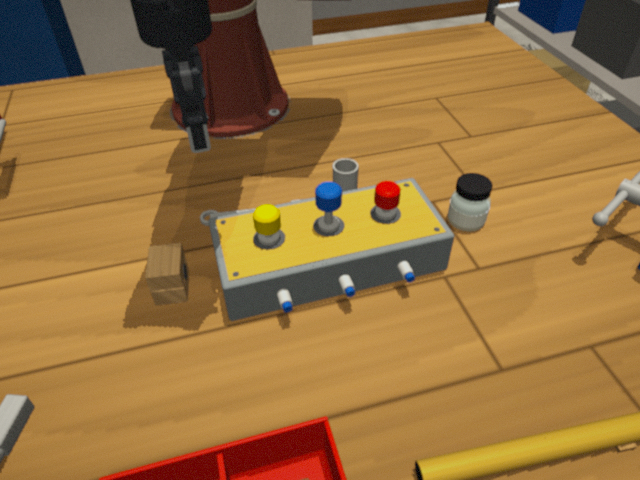

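The call was refused because it lacked the yaw key. The scene picture shows the gripper unmoved at about (195,130) and the knobs untouched.

```bash
python3 -m jog '[{"gripper":1,"dx":0.071,"dy":0.051,"dz":0.034,"yaw":0},{"gripper":1,"dx":0.071,"dy":0.051,"dz":0.034,"yaw":0},{"gripper":1,"dx":0.071,"dy":0.051,"dz":0.034,"yaw":0},{"gripper":1,"dx":0.071,"dy":0.051,"dz":0.034,"yaw":0},{"gripper":1,"dx":0.071,"dy":0.051,"dz":0.034,"yaw":0},{"gripper":1,"dx":0.071,"dy":0.051,"dz":0.034,"yaw":0}]'
python3 -c "
from m import *
from rig import r
plan(r.state(),(.504,-.014,.083))
for n in ('top','scene'): cv2.imwrite(f'pics/{n}2.png',r.camera(n)['image'][:,:,::-1])"
```

```text
time: 1.8
tcp_pos: [0.5029, -0.0174, 0.1808]
ee_rot: [0.0, 0.705, 0.709, 0.0]
ft_force: [-0.4, 0.5, 0.2]
width: 0.0852
finger_force: 0.0
shift [0.0034 0.0011 0.0978] yaw -0.0015 tilt [ 0. -0. -1.]
```

View pics/scene2.png

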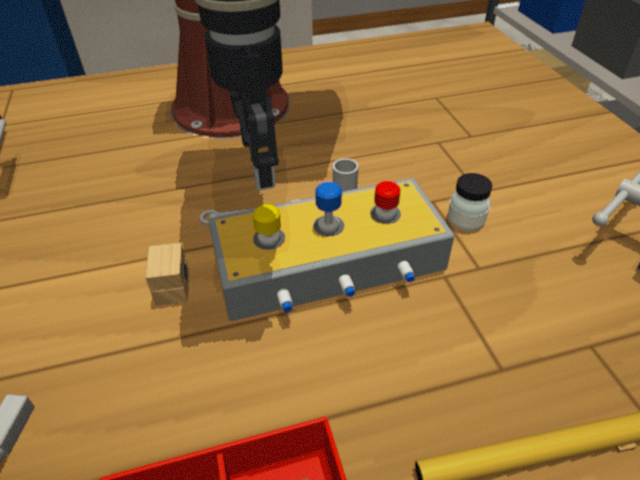

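The fingers are in line with the camera, with the front tip at (265,183), above the yellow knob in the row direction. Next I descend, stepping the depth.

```bash
python3 -m jog '[{"gripper":1,"dx":0.003,"dy":0.001,"dz":0.01,"yaw":0},{"gripper":1,"dx":0.003,"dy":0.001,"dz":0.025,"yaw":0},{"gripper":1,"dx":0.003,"dy":0.001,"dz":0.04,"yaw":0},{"gripper":1,"dx":0.003,"dy":0.001,"dz":0.055,"yaw":0},{"gripper":1,"dx":0.003,"dy":0.001,"dz":0.07,"yaw":0},{"gripper":1,"dx":0.003,"dy":0.001,"dz":0.085,"yaw":0},{"gripper":1,"dx":0.003,"dy":0.001,"dz":0.098,"yaw":0},{"gripper":1,"dx":0.003,"dy":0.001,"dz":0.098,"yaw":0},{"gripper":1,"dx":0.003,"dy":0.001,"dz":0.098,"yaw":0}]'
python3 -c "
from m import *
from rig import r
plan(r.state(),(.504,-.014,.083))
a,b=[r.camera(n)['image'] for n in ('top','scene')]
f=lambda i:cv2.resize(i,None,fx=3,fy=3)
cv2.imwrite('pics/d3.png',np.hstack([f(a[200:380,290:420]),f(b[120:300,200:330])])[:,:,::-1])"
```

```text
time: 2.8
tcp_pos: [0.5039, -0.0133, 0.0822]
ee_rot: [-0.0, 0.705, 0.71, -0.0]
ft_force: [-0.1, 0.3, -0.2]
width: 0.0856
finger_force: 0.0
shift [-0.0007  0.0001 -0.0008] yaw -0.0002 tilt [-0.001  0.    -1.   ]
```

View pics/d3.png

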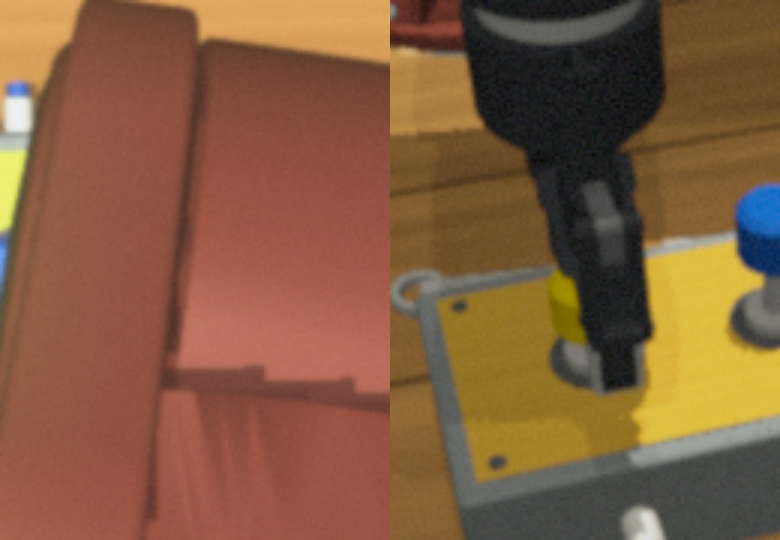

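The scene crop shows the far finger beside the yellow head, clear of the panel and of blue. Next I close.

```bash
python3 -m jog '[{"gripper":0,"dx":0,"dy":0,"dz":0,"yaw":0},{"gripper":0,"dx":0,"dy":0,"dz":0,"yaw":0},{"gripper":0,"dx":0,"dy":0,"dz":0,"yaw":0},{"gripper":0,"dx":0,"dy":0,"dz":0,"yaw":0},{"gripper":0,"dx":0,"dy":0,"dz":0,"yaw":0},{"gripper":0,"dx":0,"dy":0,"dz":0,"yaw":0},{"gripper":0,"dx":0,"dy":0,"dz":0,"yaw":0},{"gripper":0,"dx":0,"dy":0,"dz":0,"yaw":0}]'
```

```text
time: 3.7
tcp_pos: [0.5027, -0.0133, 0.0828]
ee_rot: [-0.001, 0.705, 0.71, -0.001]
ft_force: [-7.2, -0.4, 12.6]
width: 0.0344
finger_force: 58.9
```

It's gripping the head at 34 mm. Next I pull up and hold for over a second.

```bash
python3 -m jog '[{"gripper":0,"dx":0,"dy":0,"dz":-0.003,"yaw":0},{"gripper":0,"dx":0,"dy":0,"dz":-0.006,"yaw":0},{"gripper":0,"dx":0,"dy":0,"dz":-0.009,"yaw":0},{"gripper":0,"dx":0,"dy":0,"dz":-0.012,"yaw":0},{"gripper":0,"dx":0,"dy":0,"dz":-0.015,"yaw":0},{"gripper":0,"dx":0,"dy":0,"dz":-0.018,"yaw":0},{"gripper":0,"dx":0,"dy":0,"dz":-0.019,"yaw":0},{"gripper":0,"dx":0,"dy":0,"dz":-0.019,"yaw":0},{"gripper":0,"dx":0,"dy":0,"dz":-0.019,"yaw":0},{"gripper":0,"dx":0,"dy":0,"dz":-0.019,"yaw":0}]'
python3 -c "
from m import *
from rig import r
b=r.camera('scene')['image']
cv2.imwrite('pics/d4.png',cv2.resize(b[120:300,200:400],None,fx=3,fy=3)[:,:,::-1])"
```

```text
time: 4.7
tcp_pos: [0.5027, -0.0133, 0.101]
ee_rot: [-0.001, 0.705, 0.71, -0.001]
ft_force: [-5.9, -1.5, -1.5]
width: 0.0348
finger_force: 61.7
```

View pics/d4.png

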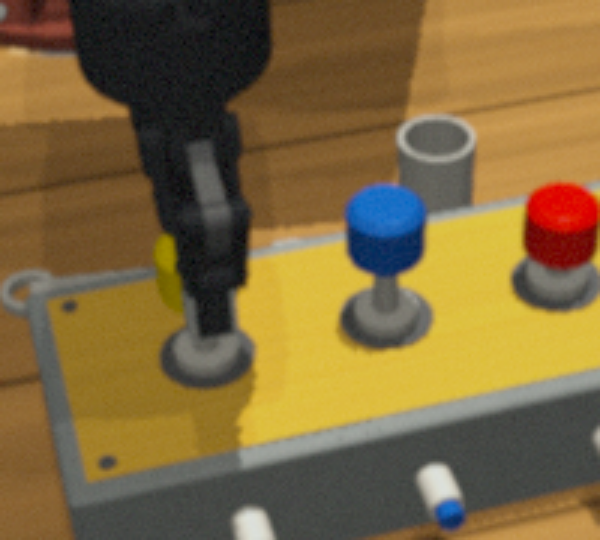

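The yellow head has risen with the fingers: its bottom is at about (180,310) in the crop, with its collar at (207,352) exposed. Red and blue are unchanged. Next I hold for over 1 s, then push home.

```bash
python3 -m jog '[{"gripper":0,"dx":0,"dy":0,"dz":0,"yaw":0},{"gripper":0,"dx":0,"dy":0,"dz":0,"yaw":0},{"gripper":0,"dx":0,"dy":0,"dz":0,"yaw":0},{"gripper":0,"dx":0,"dy":0,"dz":0,"yaw":0},{"gripper":0,"dx":0,"dy":0,"dz":0,"yaw":0},{"gripper":0,"dx":0,"dy":0,"dz":0,"yaw":0},{"gripper":0,"dx":0,"dy":0,"dz":0,"yaw":0},{"gripper":0,"dx":0,"dy":0,"dz":0,"yaw":0},{"gripper":0,"dx":0,"dy":0,"dz":0,"yaw":0},{"gripper":0,"dx":0,"dy":0,"dz":0,"yaw":0}]'
python3 -m jog '[{"gripper":0,"dx":0,"dy":0,"dz":0,"yaw":0},{"gripper":0,"dx":0,"dy":0,"dz":0,"yaw":0},{"gripper":0,"dx":0,"dy":0,"dz":0.004,"yaw":0},{"gripper":0,"dx":0,"dy":0,"dz":0.008,"yaw":0},{"gripper":0,"dx":0,"dy":0,"dz":0.012,"yaw":0},{"gripper":0,"dx":0,"dy":0,"dz":0.016,"yaw":0},{"gripper":0,"dx":0,"dy":0,"dz":0.019,"yaw":0},{"gripper":0,"dx":0,"dy":0,"dz":0.019,"yaw":0},{"gripper":0,"dx":0,"dy":0,"dz":0.019,"yaw":0}]'
```

```text
time: 5.75
tcp_pos: [0.5027, -0.0133, 0.101]
ee_rot: [-0.001, 0.705, 0.71, -0.001]
ft_force: [-6.2, -1.1, -1.9]
width: 0.0344
finger_force: 61.7
time: 6.65
tcp_pos: [0.5027, -0.0133, 0.0828]
ee_rot: [-0.001, 0.705, 0.71, -0.001]
ft_force: [-10.1, -0.5, 10.0]
width: 0.0341
finger_force: 62.8
```

The knob is home (10 N against the stop). Next I release, check and retreat.

```bash
python3 -m jog '[{"gripper":1,"dx":0,"dy":0,"dz":0,"yaw":0},{"gripper":1,"dx":0,"dy":0,"dz":0,"yaw":0},{"gripper":1,"dx":0,"dy":0,"dz":0,"yaw":0},{"gripper":1,"dx":0,"dy":0,"dz":0,"yaw":0},{"gripper":1,"dx":0,"dy":0,"dz":0,"yaw":0},{"gripper":1,"dx":0,"dy":0,"dz":0,"yaw":0},{"gripper":1,"dx":0,"dy":0,"dz":0,"yaw":0},{"gripper":1,"dx":0,"dy":0,"dz":0,"yaw":0}]'
python3 -m jog '[{"gripper":1,"dx":0,"dy":0,"dz":-0.02,"yaw":0},{"gripper":1,"dx":0,"dy":0,"dz":-0.04,"yaw":0},{"gripper":1,"dx":0,"dy":0,"dz":-0.06,"yaw":0},{"gripper":1,"dx":0,"dy":0,"dz":-0.08,"yaw":0},{"gripper":1,"dx":0,"dy":0,"dz":-0.1,"yaw":0},{"gripper":1,"dx":0,"dy":0,"dz":-0.12,"yaw":0},{"gripper":1,"dx":0,"dy":0,"dz":-0.12,"yaw":0},{"gripper":1,"dx":0,"dy":0,"dz":-0.12,"yaw":0},{"gripper":1,"dx":0,"dy":0,"dz":-0.12,"yaw":0}]'
python3 -c "
from m import *
from rig import r
b=r.camera('scene')['image']
cv2.imwrite('pics/d5.png',b[:,:,::-1])"
```

```text
time: 7.45
tcp_pos: [0.5041, -0.0133, 0.0823]
ee_rot: [0.0, 0.705, 0.71, -0.0]
ft_force: [0.6, -0.8, 0.2]
width: 0.0854
finger_force: 0.0
time: 8.35
tcp_pos: [0.5036, -0.0132, 0.2014]
ee_rot: [-0.001, 0.705, 0.71, -0.0]
ft_force: [-0.6, 0.9, 0.1]
width: 0.0854
finger_force: 0.0
```

View pics/d5.png

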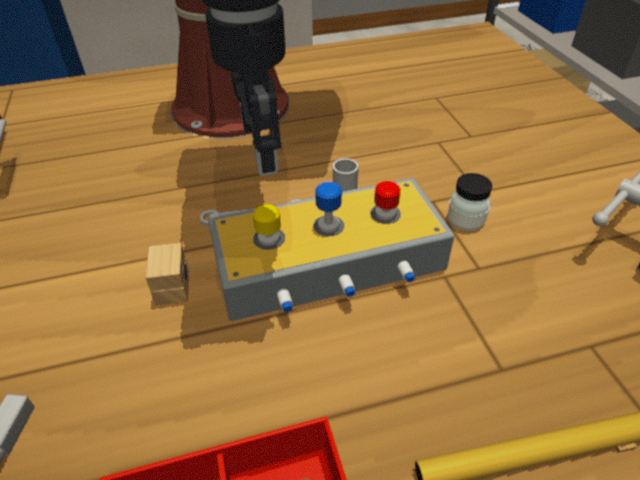

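Yellow is back at (267,221), the same pixel as at the start. Blue is still out at (328,196), red is in at (387,194), and the gripper is clear.

```bash
python3 -c "
from rig import r
print(r.finish_job())"
```

```text
the job is handed in; nothing more can be done
None
```

I pulled the yellow knob out to on, held it there for over a second, pushed it fully home and let go; red stayed in, blue stayed out, and I handed the job in after about 8.4 s, though the hand-in call gave no verdict.

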